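# Seat a stake in the bench holder

## Task

Take the domed steel stake out of the wooden rack, stand its tapered shank in the socket of the blue bench holder, and press or tap its head down until the shank locks and the collar sits fully home, flush on the holder's top. Let go of it, and leave the brass stake in the rack and the other things where they are.

Things in the scene. Friction and masses are not known exactly. Their poses are not given: they have to be found in the camera images.
- stake_grip (a point): centre of the head of the loose steel stake (about 0.2 to 0.35 kg; round, so its yaw does not matter); z up along the stake. The head is grey steel, 32 mm in diameter with upright sides; its slightly domed top is 21.5 mm above this point and its sides end 20 mm below it, on a collar. It starts upright in one of the two holes of the rack.
- stake_collar (a point): same stake: centre of the underside of its collar, 26 mm below stake_grip; z up along the stake. The collar is 46 mm in diameter and 6 mm thick. Below it a tapered shank, 50 mm long, 26 mm in diameter at the collar and 10 mm at the tip. At the start the collar rests on the rack.
- holder: fixed bench holder: round blue post 70 mm in diameter with a bare steel ring on top, 64 mm high in all, on a dark square base plate (100 x 100 x 8 mm, four bolts). Origin at the centre of its underside, z up. It does not move when pushed.
- socket_mouth (a point): centre of the round mouth in the holder's top face, z up; the mouth is 37 mm wide and narrows to four sprung brass jaws. A stake lowered in stops with its collar about 11 mm above the top face; pressing or tapping straight down on its head with some 5 to 18 N, rising with depth, drives it on, until the collar rests on the top face. The jaws hold it by friction: no spring-back.
- rack: fixed block of pale wood, 75 x 170 x 58 mm high, origin at the centre of its underside, z up, long side along its y. Two through holes, 32 mm wide, at y = -45 and +45 mm; a stake stands loose in each (which is where varies) and lifts straight out.
- brass_grip (a point): centre of the head of the other stake, a bystander: yellow brass, flat-topped head 38 mm diameter with a narrower neck, top 5 mm above this point, same collar and shank (collar's underside 35 mm below this point). It stays in the rack.
- brass_brush: loose bystander: wooden brush with brass bristles, 14 x 190 x 25 mm, long along its y, lying on the table; origin at the centre of its underside.
- red_pliers: loose bystander: red-handled pliers, 49 x 144 x 12 mm, long along their y, lying on the table; origin at the centre of their underside.
- flux_pot: loose bystander: small pot with a black screw lid, 51 mm in diameter, 46 mm high, standing on the table; origin at the centre of its underside.
- findings_tin: loose bystander: small white tin, 60 x 90 x 25 mm, origin at the centre of its underside.
Not all that is in view belongs to the job. Leave any purple look-alike of the part that bears stake_grip alone.

How it is judged:
By the outcome, as a careful person would: the job done as asked, in the order asked, and still so for the second after the job is handed in, with the robot touching nothing.
It also fails if it takes over 51 s, if anything falls off the work surface, if the arm or the gripper's body presses on something with over 40 N, if the wrist force passes 120 N, or if a joint passes its speed limit or range.

## Robot

A 7-joint arm with a two-finger parallel gripper is mounted at the origin on a cart in front of the work surface, level with it; the furniture and walls round the work are solid. World frame = base frame: x ahead of the robot, y to its left, z up, the work surface at z = 0. Lengths are in mm, angles in rad, forces in N, time in s.
With the tool pointing down it reaches from about 425 to 950 mm from the base axis. Payload 4.7 kg.
Tool frame: the origin (TCP) lies at the very end of the fingers, on their centre line; the grasp point (between the pads) lies 19 mm behind it (robot.grip_point_offset is the distance from the TCP to the grasp point, in mm); z points along the fingers, x is the direction in which the jaws open and shut, and the axes are right-handed (so a half turn about z gives the same grasp; the last joint's range is limited). The gripper opens to 87 mm and grips with 3 to 60 N. Pads are 19 mm wide; open, the fingers measure 117 mm over their backs; the gripper's body (75 mm by 190 mm) begins 51 mm behind the grasp point.
Start: joints at [1.081, 0.469, -0.049, 1.532, 0.024, 1.141, -0.082], TCP at [300.196, -604.592, 222.573] pointing down, gripper open.
Joint ranges: [-2.59, 2.59], [-0.33, 1.99], [-1.39, 1.29], [0.1, 2.45], [-1.04, 4.18], [0.21, 1.99], [-2.66, 2.66]. Speed limits (rad/s): [2.57, 2.57, 3.14, 3.14, 3.14, 3.14, 3.14].

## Interface

Orientations are given as a unit quaternion [w, x, y, z].
In Python, from cell import readout, get_image, robot gives the robot as it stands.
- The arm moves only by the shell command python3 -m inch 'ROWS' [OPENING]. ROWS is text: rows parted by semicolons, each of 6 numbers parted by spaces: the shift along the tool's x, y, z in m, then the turn, a rotation vector about the tool's x, y, z in degrees. A call has 1 to 8 rows; each row shifts and turns the commanded pose from where the row before left it, along the tool's axes as they then stand; what a row does not reach is not made up. A row lasts 1/8 s, in which the tool goes at most 62.5 mm and 10.7 degrees, less where a joint would pass 70% of its speed; a pose out of reach is approached as far as the arm can. A call with a gripper value outside its range is refused whole. OPENING is the finger opening in m, from 0 to 0.087, set as the call begins (- or left out, the last holds). The fingers move at their own pace and stop on an object; the grip force is fixed at half the most. Time passes only in rows, so rows that do not move let the fingers close. It gives the time, the measured TCP pose, the force and the opening at its end, in the units of the state.
- readout.observe(): the state, without advancing time (a new reading comes with each control period).
- get_image(name): name is "scene" or "top" or "wrist"; returns a dict with "pixels" (480x640x3 uint8, red, green, blue), "range_z" (480x640 float32, mm along the optical axis (not along the pixel's ray), 0 where there is no reading), "fx", "fy", "cx", "cy" (pixels), "k1" (the pictures are not rectified: a ray, as slopes to the right and down, at radius r is drawn at 1 + k1 r^2 times it, then the intrinsics apply), "cam_to_world" (4x4, takes a point from camera to world coordinates). Camera axes: x right, y down, z forward; pixel columns grow to the right and rows downward; lengths in mm; the calibration is good to about 2 mm. A picture is of the moment at which its call begins.
- robot.hand_in(): hands the job in, once; it reports no verdict.
The state is a dict: "time_s": time; "joint_positions": joint angles; "joint_vel": joint speeds; "effort": joint torques, N m; "eef_pos": TCP position; "eef_rot": TCP orientation; "ft_force": force on the tool from outside, world axes, zero at the start; "ft_torque": the same for the moment, N m; "finger_gap": finger opening in mm.
Only numpy, scipy, OpenCV 4.12 (cv2) and the standard library are available. Lean on these libraries where they do the work, as an engineer would, in place of code of your own. Each camera call takes 0.05 s, during which the arm holds its last target. There are 200 camera calls.

## Working session

There is one attempt and no reset: what is moved stays moved. The work goes in short steps, Python scripts to look and compute and a shell command to move; the robot and the scene stay as the last step left them, time stands still between calls to the robot, and variables do not carry over. Pictures are saved under pics/ and viewed, about 8 in all and at most 12, crops included, and the job is handed in when it is done.

```bash
mkdir -p pics; ls; cat > h.py <<'E'
import numpy as np, cv2, pickle
from cell import readout, get_image, robot
def grab(n,tag):
    d=get_image(n); pickle.dump(d,open(f'pics/{tag}.pkl','wb')); cv2.imwrite(f'pics/{tag}.png',d['pixels'][...,::-1]); return d
def load(tag): return pickle.load(open(f'pics/{tag}.pkl','rb'))
def cloud(d):
    K=np.array([[d['fx'],0,d['cx']],[0,d['fy'],d['cy']],[0,0,1.]])
    v,u=np.mgrid[:480,:640]
    p=cv2.undistortPoints(np.stack([u,v],-1).reshape(-1,1,2).astype(np.float64),K,np.array([d['k1'],0,0,0.])).reshape(480,640,2)
    z=d['range_z'].astype(float); P=np.stack([p[...,0]*z,p[...,1]*z,z],-1)
    T=np.array(d['cam_to_world']); W=P@T[:3,:3].T+T[:3,3]; W[z==0]=np.nan; return W
E
python3 - <<'E'
from h import *
for n in('scene','top'):
    d=grab(n,n); print(n,d['fx'],d['k1'],np.round(d['cam_to_world'],3).tolist())
s=readout.observe(); print(s)
a=cv2.imread('pics/scene.png');b=cv2.imread('pics/top.png')
cv2.imwrite('pics/both.png',cv2.resize(np.vstack([a,b]),None,fx=.625,fy=.625))
E
```

```text
pics
scene 554.2162351307877 -0.06632324085499368 [[-0.9, -0.292, 0.323, 172.175], [-0.435, 0.572, -0.696, 817.183], [0.018, -0.767, -0.642, 846.211], [0.0, 0.0, 0.0, 1.0]]
top 533.7626345848058 -0.08591698575124701 [[-0.023, -0.991, 0.131, 430.495], [-1.0, 0.025, 0.013, -59.794], [-0.016, -0.131, -0.991, 1129.266], [0.0, 0.0, 0.0, 1.0]]
{'time_s': 0.1, 'joint_positions': array([ 1.08111467,  0.46934131, -0.0485687 ,  1.5335716 ,  0.02409911,
        1.14099041, -0.08231546]), 'joint_vel': array([ 5.30438784e-05, -1.30040541e-03,  2.14129925e-04, -3.94681470e-03,
       -1.23462917e-04, -2.71919470e-03,  5.60915539e-05]), 'effort': array([ 2.28470861e-03, -5.09169459e+01, -8.03235197e-02, -2.36827809e+01,
       -6.14254992e-02,  3.44685721e-02,  3.93681478e-05]), 'eef_pos': array([ 299.89778692, -604.12257557,  221.61862775]), 'eef_rot': array([-4.24114094e-04,  8.49893545e-01, -5.26953715e-01, -7.51180792e-04]), 'ft_force': array([-0.03903308,  0.01703403, -0.29724931]), 'ft_torque': array([-0.02751831,  0.00676382,  0.03416773]), 'finger_gap': 86.88094677150664}
```

View pics/both.png

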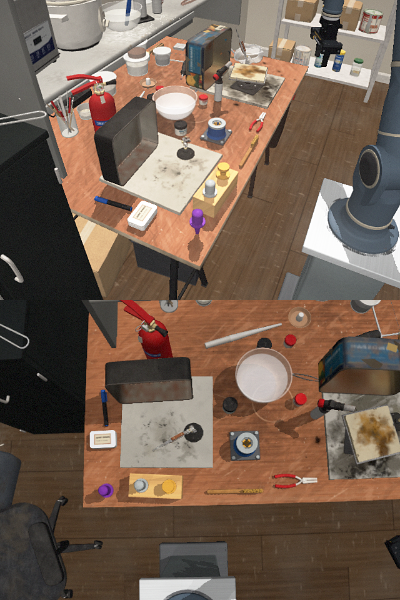

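Scene and top show: rack at front left, with steel at top-image (224,296) and brass at (270,298); holder at (392,232); a purple decoy at (168,304). Next I measure from both depth views.

```bash
python3 - <<'E'
from h import *
top=load('top');W=cloud(top);S=cloud(load('scene'))
def rng(lo,hi,c,r=60):
    for nm,C in(('top',W),('scene',S)):
        m=(C[...,2]>lo)&(C[...,2]<hi)&(np.hypot(C[...,0]-c[0],C[...,1]-c[1])<r)
        p=C[m]
        if len(p)>5:
            q=p[:,:2].astype(np.float32); (x,y),rad=cv2.minEnclosingCircle(q)
            print(nm,lo,hi,len(p),'encl',round(x,1),round(y,1),round(rad,1),'med',np.round(np.median(p,0),1))
for n,(u,v) in dict(steel=(224,296),brass=(270,298),hold=(392,232),purple=(168,304)).items():
    c=W[v,u]; print(n,np.round(c,1))
    if n=='steel':
        rng(96,115,c,30); 
    if n=='brass': rng(88,110,c,30)
    if n=='hold': rng(58,72,c,60); rng(4,12,c,80)
# rack top
c=W[296,247]; rng(52,62,c,110)
m=(np.abs(W[...,2]-58)<4)&(np.hypot(W[...,0]-c[0],W[...,1]-c[1])<110)
print(cv2.minAreaRect(W[m][:,:2].astype(np.float32)))
# tall things map: max height per 50mm cells
print('heights, rows x, cols y from +500 to -650')
ys=np.arange(500,-700,-50)
for x in range(150,900,50):
    print(x,[int(np.nanmax(W[...,2][k])) if (k:=((W[...,0]>=x)&(W[...,0]<x+50)&(W[...,1]<=y)&(W[...,1]>y-50))).any() else -9 for y in ys])
cv2.imwrite('pics/topcrop.png',cv2.resize(cv2.imread('pics/top.png')[150:350,120:520],None,fx=2,fy=2))
E
```

```text
steel [459.  133.4 104.8]
top 96 115 215 encl 459.2 137.9 16.1 med [459.  137.6 103.1]
scene 96 115 177 encl 459.4 140.2 15.8 med [458.3 143.6 103.2]
brass [453.5  45.6  96.9]
top 88 110 303 encl 453.7 48.0 19.0 med [453.5  47.4  98. ]
scene 88 110 234 encl 454.6 49.1 20.2 med [454.8  53.1  97.6]
hold [ 588.7 -206.     8.3]
top 58 72 771 encl 588.2 -203.8 34.9 med [ 588.1 -204.1   63.6]
scene 58 72 351 encl 588.0 -202.1 36.1 med [ 589.6 -199.6   63.6]
top 4 12 1048 encl 588.6 -206.3 79.7 med [ 576.7 -195.5    7.9]
scene 4 12 461 encl 589.0 -201.3 75.2 med [ 570.3 -174.6    7.8]
purple [445.8 244.2  99. ]
top 52 62 2347 encl 455.0 93.1 92.5 med [455.8  93.5  57.9]
scene 52 62 1542 encl 458.9 94.2 92.3 med [446.3 104.7  58.1]
((456.4925231933594, 93.70182800292969), (171.78204345703125, 75.41072082519531), 86.56156921386719)
heights, rows x, cols y from +500 to -650
150 [-84, -750, -748, -748, -746, -744, 0, -6, -2, 0, 2, 2, 2, -3, -746, -747, -748, -745, -747, -746, -747, -746, -746, -741]
200 [-86, -745, -745, -746, -746, -747, -747, -748, -747, -744, -743, -749, -747, -746, -747, -7
[... 763 characters left out ...]
 161, 20, 20, 7, 68, 69, 11, 6, 7, 7, 19, 101, 101, 102, 101]
600 [-9, -9, 1, 29, 31, 30, 23, 20, 21, 144, 128, 34, 6, 69, 69, 12, 6, 7, 5, 20, 102, 102, 101, 102]
650 [-9, -9, 0, 6, 19, 20, 21, 21, 22, 21, 36, 27, 47, 47, 8, 7, 6, 6, 150, 167, 174, 101, 100, 101]
700 [-9, -9, -3, 6, 19, 222, 225, 225, 225, 225, 224, 22, 50, 88, 91, 90, 90, 41, 142, 152, 21, 19, 21, 88]
750 [358, 363, 390, 6, 19, 224, 225, 225, 225, 225, 225, 22, 5, 90, 60, 59, 89, 89, 39, 248, 250, 249, 248, 24]
800 [362, 398, 394, 6, 6, 222, 228, 226, 233, 294, 225, 22, 17, 89, 60, 60, 85, 90, 13, 247, 248, 249, 251, 24]
850 [362, 397, 363, 6, 7, -9, -9, 331, 329, 303, 6, 6, 5, 88, 90, 90, 91, 7, 7, 247, 248, 248, 248, -9]
```

View pics/topcrop.png

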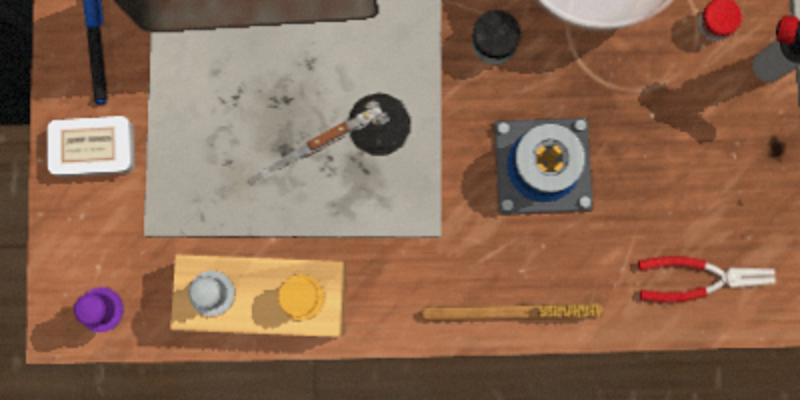

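The crop confirms the layout: steel at crop (210,292), holder mouth at (550,155), plus pan, torch and pliers. Steel is at about (459,138) with its top at 105, and the holder at about (588,-203) with its top at 64. I turn the jaws to world x first, then travel.

```bash
python3 -m inch '0 0 0 0 0 -10.6;0 0 0 0 0 -10.6;0 0 0 0 0 -10.6;0 0 0 0 0 -10.6;0 0 0 0 0 -10.6;0 0 0 0 0 -10.6;0 0 0 0 0 0'
```

```text
time_s: 0.98
eef_pos: [299.9, -604.4, 222.0]
eef_rot: [-0.001, 1.0, -0.001, -0.0]
ft_force: [0.1, -0.5, -0.2]
finger_gap: 87.0
```

```bash
python3 -m inch '0.02 -0.038 0 0 0 0;0.02 -0.038 0 0 0 0;0.02 -0.038 0 0 0 0;0.02 -0.038 0 0 0 0;0.02 -0.038 0 0 0 0;0.02 -0.038 0 0 0 0;0.02 -0.038 0 0 0 0;0.02 -0.038 0 0 0 0'
python3 -m inch '0 -0.05 0 0 0 0;0 -0.05 0 0 0 0;0 -0.05 0 0 0 0;0 -0.05 0 0 0 0;0 -0.05 0 0 0 0;0 -0.05 0 0 0 0;0 -0.05 0 0 0 0;0 -0.05 0 0 0 0'
python3 -m inch '0 -0.038 0 0 0 0;0 0 0 0 0 0;0 0 0 0 0 0'
python3 - <<'E'
from h import *
d=grab('wrist','w1'); W=cloud(d); T=np.array(d['cam_to_world']); print(np.round(T,2).tolist(), readout.observe()['eef_pos'])
for nm,c,lo in(('steel',(459,138),96),('collar',(459,138),60)):
    m=(W[...,2]>lo)&(W[...,2]<(115 if lo>90 else 68))&(np.hypot(W[...,0]-c[0],W[...,1]-c[1])<32); p=W[m]
    if len(p)>5:
        print(nm,len(p),cv2.minEnclosingCircle(p[:,:2].astype(np.float32)),np.median(p,0),np.percentile(p[:,2],[5,95]))
E
```

```text
time_s: 1.98
eef_pos: [460.6, -299.3, 222.5]
eef_rot: [0.0, 1.0, -0.002, 0.0]
ft_force: [0.6, 0.5, 0.1]
finger_gap: 86.8
time_s: 2.98
eef_pos: [459.9, 100.8, 222.6]
eef_rot: [0.0, 1.0, -0.002, 0.0]
ft_force: [0.2, 0.0, 0.9]
finger_gap: 87.0
time_s: 3.35
eef_pos: [460.1, 136.6, 222.3]
eef_rot: [0.0, 1.0, -0.001, -0.0]
ft_force: [0.4, 0.1, 0.4]
finger_gap: 87.0
[[1.0, -0.0, -0.0, 460.06], [-0.0, -0.96, -0.29, 216.51], [0.0, 0.29, -0.96, 383.08], [0.0, 0.0, 0.0, 1.0]] [460.21351098 136.0474123  222.2899429 ]
steel 1270 ((459.41339111328125, 137.29652404785156), 15.887067794799805) [459.24062145 138.8028767  102.22238786] [ 98.64903184 104.47996078]
collar 769 ((459.2973937988281, 137.42861938476562), 22.770687103271484) [459.16476124 148.89031267  62.64657976] [61.29012054 64.14462315]
```

View pics/w1.png

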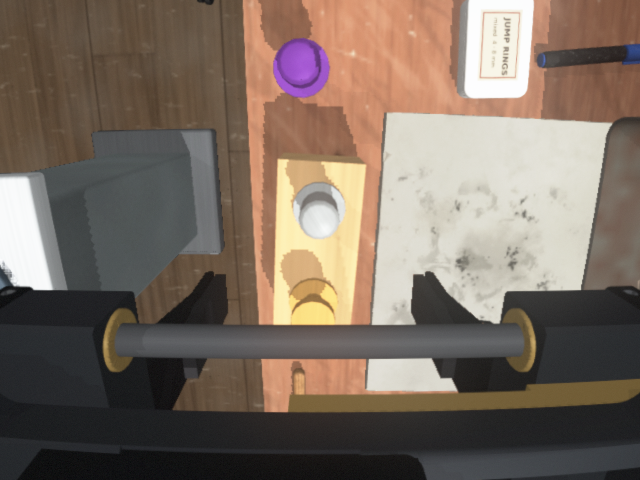

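Wrist view: the steel head is at (320,215), well centred between the fingers, with the brass behind at (312,310). The collar agrees at (459.3,137.4), so I go down with the TCP just above the collar and grip.

```bash
python3 -m inch '-0.001 -0.001 0.03 0 0 0;0 0 0.04 0 0 0;0 0 0.04 0 0 0;0 0 0.025 0 0 0;0 0 0.012 0 0 0;0 0 0.006 0 0 0;0 0 0 0 0 0'
python3 -m inch '0 0 0 0 0 0;0 0 0 0 0 0;0 0 0 0 0 0;0 0 0 0 0 0;0 0 0 0 0 0;0 0 0 0 0 0' 0
```

```text
time_s: 4.28
eef_pos: [459.7, 138.2, 70.0]
eef_rot: [0.0, 1.0, -0.0, 0.0]
ft_force: [-0.4, 0.5, -0.0]
finger_gap: 87.0
time_s: 5.03
eef_pos: [459.2, 138.4, 69.5]
eef_rot: [0.0, 1.0, 0.0, -0.0]
ft_force: [0.4, 0.1, 0.4]
finger_gap: 34.8
```

```bash
python3 -m inch '0 0 0 0 0 0;0 0 0 0 0 0;0 0 0 0 0 0'
python3 -m inch '0 0 -0.01 0 0 0;0 0 -0.02 0 0 0;0 0 -0.03 0 0 0;0 0 -0.04 0 0 0;0 0 -0.03 0 0 0;0 0 -0.015 0 0 0;0 0 0 0 0 0;0 0 0 0 0 0'
python3 - <<'E'
from h import *
d=grab('scene','s2'); grab('wrist','w2')
a=cv2.imread('pics/s2.png')[180:400,240:460]; b=cv2.imread('pics/w2.png')[100:400,120:520]
cv2.imwrite('pics/s2c.png',np.hstack([cv2.resize(a,(400,400)),cv2.resize(b,(400,300))[:, :] if 0 else cv2.copyMakeBorder(cv2.resize(b,(400,300)),0,100,0,0,cv2.BORDER_CONSTANT)]))
E
```

```text
time_s: 5.4
eef_pos: [459.3, 138.5, 69.5]
eef_rot: [-0.0, 1.0, 0.0, 0.0]
ft_force: [1.0, 1.0, -0.3]
finger_gap: 31.0
time_s: 6.4
eef_pos: [458.2, 137.9, 213.3]
eef_rot: [0.0, 1.0, 0.0, -0.001]
ft_force: [-0.7, -0.7, -3.5]
finger_gap: 30.7
```

View pics/s2c.png

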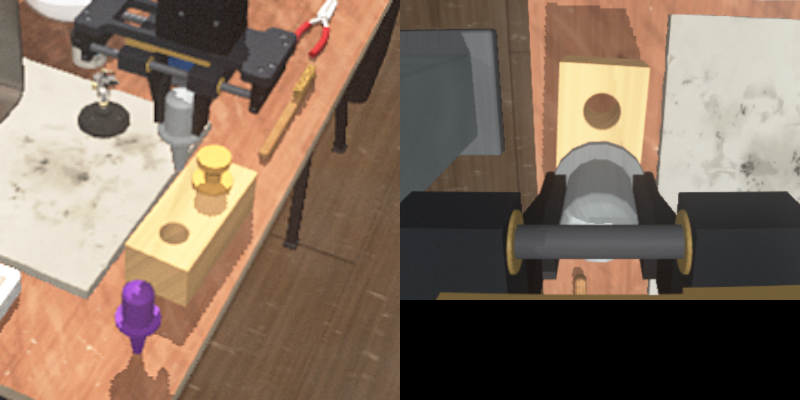

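Held (gap 30.7 mm): the scene crop shows the steel stake hanging upright at (180,125) in the crop, the hole empty, and brass and purple unmoved. I pass a little beyond the holder so the wrist camera sees both mouth and collar.

```bash
python3 -m inch '0 0.03 0 0 0 0;0 0.05 0 0 0 0;0 0.055 0 0 0 0;0.026 0.055 0 0 0 0;0.026 0.055 0 0 0 0;0.026 0.055 0 0 0 0;0.026 0.055 0 0 0 0;0.026 0.035 0 0 0 0'
python3 -m inch '0 0 0 0 0 0;0 0 0 0 0 0;0 0 0 0 0 0'
cat > m.py <<'E'
from h import *
import sys
tag=sys.argv[1]; d=grab('wrist',tag); W=cloud(d); t=readout.observe()['eef_pos']; print('tcp',t)
m=(np.abs(W[...,2]-64)<2.5)&(np.hypot(W[...,0]-588,W[...,1]+203)<50); p=W[m]
if len(p)>50: print('ring',len(p),cv2.minEnclosingCircle(p[:,:2].astype(np.float32)),np.median(p[:,2]))
# collar top: 5.5 mm below TCP, visible (+y) part
R=np.hypot(W[...,0]-t[0],W[...,1]-t[1])
m=(R<30)&(R>17.5)&(np.abs(W[...,2]-(t[2]-5.5))<3.5)&(W[...,1]>t[1]); p=W[m]
A=np.c_[p[:,:2]-t[:2],np.ones(len(p))]; c=np.linalg.lstsq(A,p[:,2],rcond=None)[0]
print('collar',len(p),'slopes',c[:2],'z rel',c[2]-t[2],'std',np.std(A@c-p[:,2]),'x ext',p[:,0].min()-t[0],p[:,0].max()-t[0],'ymax',p[:,1].max()-t[1])
# circle fit on outer rim (r=23): outermost point per angle bin
ang=np.arctan2(p[:,1]-t[1],p[:,0]-t[0]); q=[]
for a in np.arange(0,np.pi,.15):
    k=(ang>=a)&(ang<a+.15)
    if k.sum()>3: s=p[k]; q.append(s[np.argmax(np.hypot(*(s[:,:2]-t[:2]).T))][:2]-t[:2])
q=np.array(q); b=np.linalg.lstsq(np.c_[2*q,np.ones(len(q))],(q**2).sum(1),rcond=None)[0]
print('circle',b[:2],np.sqrt(b[2]+b[0]**2+b[1]**2))
# head top
m=(R<18)&(W[...,2]>t[2]+25)&(W[...,2]<t[2]+45); p=W[m]
if len(p)>5: print('head',len(p),np.median(p,0)-t,p[:,2].max()-t[2],cv2.minEnclosingCircle((p[:,:2]-t[:2]).astype(np.float32)))
E
python3 m.py w3
```

```text
time_s: 7.5
eef_pos: [588.8, -255.4, 212.7]
eef_rot: [0.0, 1.0, -0.002, -0.001]
ft_force: [0.4, 1.3, -1.6]
finger_gap: 30.9
time_s: 7.88
eef_pos: [588.8, -249.9, 214.3]
eef_rot: [-0.0, 1.0, 0.001, -0.0]
ft_force: [0.5, -0.1, -2.2]
finger_gap: 30.9
tcp [ 588.90564189 -250.05207407  214.53665108]
ring 3770 ((588.2081298828125, -206.4525604248047), 34.55815124511719) 62.71943675801086
collar 986 slopes [ 0.00284623 -0.02175985] z rel -6.870704981975052 std 0.7990477891028053 x ext -20.80346803869702 22.004191138116994 ymax 22.186809690164353
circle [-0.04102804 -0.73269362] 22.840460470078018
head 2474 [-0.23959174  8.22815479 31.38889578] 44.93581882372865 ((-0.01363353244960308, 0.0592251680791378), 17.968475341796875)
```

View pics/w3.png

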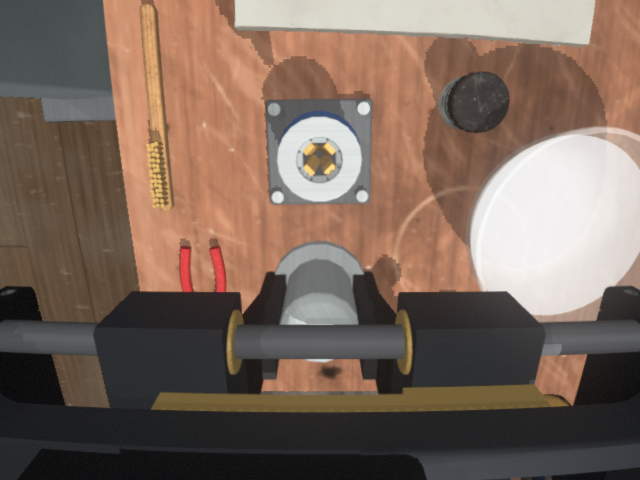

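Wrist view: socket mouth at (320,160), collar in hand centred near (320,290), upright within about 1°, with pot and pan clear. The views put the mouth at y -202 to -206, so I move above it, lower partway and compare again.

```bash
python3 -m inch '0 -0.015 0 0 0 0;-0.0006 -0.02 0.01 0 0 0;0 -0.0103 0.025 0 0 0;0 0 0.025 0 0 0;0 0 0.014 0 0 0;0 0 0 0 0 0;0 0 0 0 0 0;0 0 0 0 0 0'
python3 m.py w4
python3 - <<'E'
from h import *
t=readout.observe()['eef_pos']
for n in('top','scene'):
    d=grab(n,n+'4'); W=cloud(d); R=np.hypot(W[...,0]-588,W[...,1]+204)
    m=(np.abs(W[...,2]-64)<3)&(R<40); p=W[m]
    print(n,len(p),cv2.minEnclosingCircle(p[:,:2].astype(np.float32)) if len(p)>5 else '')
a=load('w4')['pixels'][100:400,120:520,::-1]; b=load('scene4')['pixels']
# crop scene round holder
T=np.linalg.inv(load('scene4')['cam_to_world']); P=T@np.array([588,-204,90,1.]); d=load('scene4'); u=int(d['fx']*P[0]/P[2]+d['cx']);v=int(d['fy']*P[1]/P[2]+d['cy']); print(u,v)
b=b[max(v-50,0):v+50,u-66:u+67,::-1]
cv2.imwrite('pics/c4.png',np.hstack([a,cv2.resize(b,(400,300))]))
E
```

```text
time_s: 8.93
eef_pos: [589.3, -206.4, 141.7]
eef_rot: [0.0, 1.0, -0.0, 0.001]
ft_force: [0.3, -0.6, -2.0]
finger_gap: 30.8
tcp [ 589.13949471 -206.48217018  141.5039711 ]
ring 3649 ((588.497802734375, -205.8701934814453), 34.40669250488281) 62.66922480431222
collar 996 slopes [ 0.00063094 -0.03109372] z rel -6.4279022484421375 std 0.7539629910051376 x ext -20.466427978151273 20.69128354525435 ymax 21.92433586205513
circle [-0.08975138 -0.18212595] 22.133049836217157
head 2519 [-0.06695658  8.11307809 31.77132441] 44.97479012775 ((-0.002037054393440485, -0.0009694508626125753), 17.995344161987305)
top 181 ((587.2105712890625, -196.9390106201172), 33.404842376708984)
scene 263 ((589.8299560546875, -203.07772827148438), 36.25948715209961)
348 187
```

View pics/c4.png

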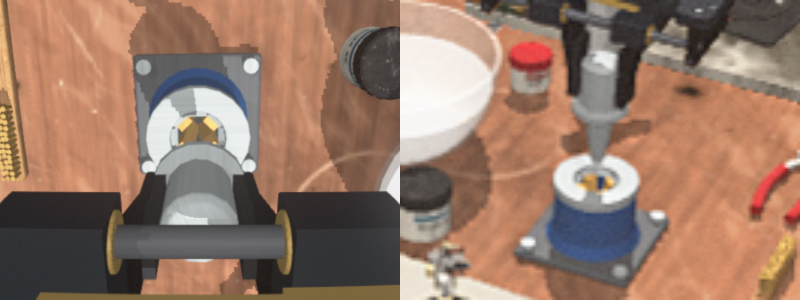

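The view shows the tip straight above the mouth, and the collar is within about 1 mm of the ring centre. I make a small correction and lower.

```bash
python3 -m inch '-0.0006 -0.0012 0.01 0 0 0;0 0 0.015 0 0 0;0 0 0.012 0 0 0;0 0 0.008 0 0 0;0 0 0 0 0 0;0 0 0 0 0 0'
python3 -m inch '0 0 0.003 0 0 0;0 0 0.003 0 0 0;0 0 0.003 0 0 0;0 0 0.002 0 0 0;0 0 0 0 0 0;0 0 0 0 0 0'
```

```text
time_s: 9.82
eef_pos: [588.3, -205.1, 95.8]
eef_rot: [0.0, 1.0, 0.0, 0.0]
ft_force: [0.1, 0.5, -1.9]
finger_gap: 31.1
time_s: 10.58
eef_pos: [588.8, -205.1, 85.7]
eef_rot: [0.0, 1.0, 0.0, 0.001]
ft_force: [-0.8, -0.7, 5.2]
finger_gap: 30.9
```

```bash
python3 -m inch '0 0 0.002 0 0 0;0 0 0.002 0 0 0;0 0 0 0 0 0;0 0 0 0 0 0'
python3 -m inch '0 0 0.002 0 0 0;0 0 0.002 0 0 0;0 0 0 0 0 0;0 0 0 0 0 0'
```

```text
time_s: 11.08
eef_pos: [589.2, -205.3, 82.2]
eef_rot: [0.001, 1.0, -0.0, 0.001]
ft_force: [-1.7, 0.7, 7.4]
finger_gap: 30.8
time_s: 11.58
eef_pos: [589.4, -205.3, 78.6]
eef_rot: [0.001, 1.0, -0.0, 0.002]
ft_force: [-0.8, -0.3, 10.3]
finger_gap: 31.1
```

```bash
python3 -m inch '0 0 0.002 0 0 0;0 0 0.001 0 0 0;0 0 0 0 0 0;0 0 0 0 0 0'
python3 -m inch '0 0 0.001 0 0 0;0 0 0.001 0 0 0;0 0 0 0 0 0;0 0 0 0 0 0'
```

```text
time_s: 12.08
eef_pos: [589.6, -205.4, 76.0]
eef_rot: [0.001, 1.0, -0.0, 0.002]
ft_force: [-1.0, 0.5, 10.5]
finger_gap: 30.7
time_s: 12.58
eef_pos: [589.6, -205.4, 75.5]
eef_rot: [0.001, 1.0, -0.0, 0.002]
ft_force: [-4.9, 0.2, 19.1]
finger_gap: 31.0
```

```bash
python3 -m inch '0 0 0.001 0 0 0;0 0 0.001 0 0 0;0 0 0 0 0 0;0 0 0 0 0 0'
python3 - <<'E'
from h import *
for n in('top','scene','wrist'):
    d=grab(n,n+'5')
d=load('wrist5'); W=cloud(d)
# height of collar top vs ring in the strip in front (+y)
c=(588.5,-205.5)
for lo,hi in((18,21.5),(26,33)):
    R=np.hypot(W[...,0]-c[0],W[...,1]-c[1]); m=(R>lo)&(R<hi)&(W[...,1]>c[1]+5)&(W[...,2]>50)&(W[...,2]<90); print(lo,m.sum(),np.percentile(W[m][:,2],[10,50,90]))
T=np.linalg.inv(load('scene5')['cam_to_world']); P=T@np.array([588,-204,70,1.]); s=load('scene5'); u=int(s['fx']*P[0]/P[2]+s['cx']);v=int(s['fy']*P[1]/P[2]+s['cy'])
b=s['pixels'][v-45:v+45,u-60:u+60,::-1]; a=d['pixels'][100:400,120:520,::-1]
cv2.imwrite('pics/c5.png',np.hstack([a,cv2.resize(b,(400,300))]))
E
```

```text
time_s: 13.08
eef_pos: [589.7, -205.4, 75.4]
eef_rot: [0.002, 1.0, -0.0, 0.002]
ft_force: [-9.4, 1.8, 30.2]
finger_gap: 30.9
18 1080 [67.30373116 68.84021085 83.45200564]
26 2433 [61.90187218 62.68797113 63.49899222]
```

View pics/c5.png

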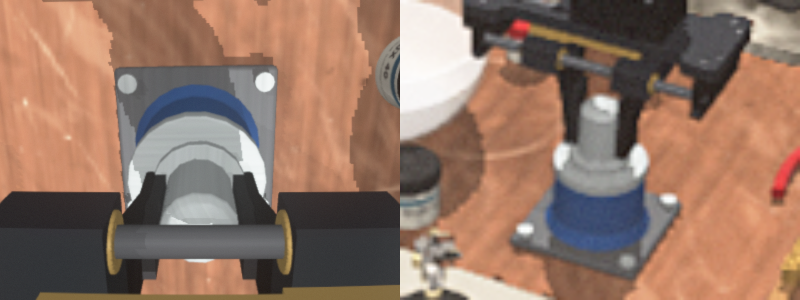

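The collar is down on the ring. Collar top minus ring is 6.15 mm, against a 6 mm thick collar, and the tool stalls at 30 N. I unload, open, back off straight up and check.

```bash
python3 -m inch '0 0 -0.002 0 0 0;0 0 -0.001 0 0 0;0 0 0 0 0 0'
python3 -m inch '0 0 0 0 0 0;0 0 0 0 0 0;0 0 0 0 0 0;0 0 0 0 0 0;0 0 0 0 0 0;0 0 0 0 0 0' 0.087
python3 -m inch '0 0 -0.01 0 0 0;0 0 -0.03 0 0 0;0 0 -0.04 0 0 0;0 0 -0.04 0 0 0;0 0 -0.03 0 0 0;0 0 0 0 0 0;0 0 0 0 0 0'
python3 - <<'E'
from h import *
d=grab('wrist','w6'); W=cloud(d); t=readout.observe()['eef_pos']; print(t)
R=np.hypot(W[...,0]-588.5,W[...,1]+205.5); ok=(W[...,2]>50)&(W[...,2]<130)
p=W[ok&(R<40)&(np.abs(W[...,2]-63)<2)]; print('ring',cv2.minEnclosingCircle(p[:,:2].astype(np.float32)))
R=np.hypot(W[...,0]-588.5,W[...,1]+205.5)
for lo,hi in((18,22),(26,33)):
    m=ok&(R>lo)&(R<hi)&(W[...,2]<75); q=W[m]; A=np.c_[q[:,:2]-[588.5,-205.5],np.ones(len(q))]; c=np.linalg.lstsq(A,q[:,2],rcond=None)[0]; print(lo,m.sum(),'median',np.median(q[:,2]),'fit',np.round(c,3))
q=W[ok&(W[...,2]>67)&(W[...,2]<72)&(R<28)]; print('collar circ',cv2.minEnclosingCircle(q[:,:2].astype(np.float32)))
q=W[ok&(R<20)&(W[...,2]>85)]; print('head top max',np.percentile(q[:,2],99),'expect 64+26+21.5=111.5')
s=grab('scene','s6'); T=np.linalg.inv(s['cam_to_world']); P=T@np.array([588,-204,70,1.]); u=int(s['fx']*P[0]/P[2]+s['cx']);v=int(s['fy']*P[1]/P[2]+s['cy'])
cv2.imwrite('pics/c6.png',np.hstack([d['pixels'][100:400,120:520,::-1],cv2.resize(s['pixels'][v-45:v+45,u-60:u+60,::-1],(400,300))]))
E
```

```text
time_s: 13.6
eef_pos: [589.6, -205.4, 75.5]
eef_rot: [0.001, 1.0, 0.0, 0.002]
ft_force: [-2.9, 0.3, 12.5]
finger_gap: 30.7
time_s: 14.35
eef_pos: [588.0, -205.1, 72.5]
eef_rot: [-0.0, 1.0, 0.0, -0.0]
ft_force: [0.1, -0.7, -0.1]
finger_gap: 81.9
time_s: 15.22
eef_pos: [587.3, -205.0, 222.0]
eef_rot: [-0.0, 1.0, 0.0, -0.001]
ft_force: [0.0, -0.8, -0.2]
finger_gap: 86.9
[ 587.08253336 -205.02882863  221.3614278 ]
ring ((588.1098022460938, -206.12481689453125), 34.63966751098633)
18 504 median 68.56173820442547 fit [ 1.4000e-02 -5.2000e-02  6.8672e+01]
26 1525 median 62.66379243370352 fit [ 1.0000e-03 -1.0000e-03  6.2682e+01]
collar circ ((588.9342041015625, -206.26747131347656), 22.948015213012695)
head top max 110.97219266514665 expect 64+26+21.5=111.5
```

View pics/c6.png

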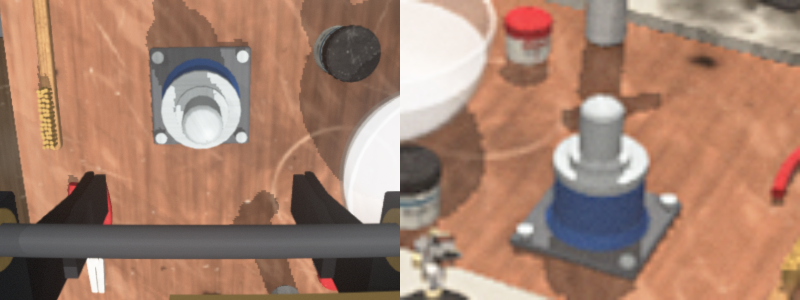

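Released: it stands seated, with collar minus ring at 5.9–6.0 mm and head top at 111.0 (expected 111.5). The tilt fit is noisy, so I add one gentle vertical press on the head with closed fingers to make sure of the seat.

```bash
python3 -m inch '0.0015 0 0.02 0 0 0;0 0 0.02 0 0 0;0 0 0.02 0 0 0;0 0 0.015 0 0 0;0 0 0.01 0 0 0;0 0 0 0 0 0;0 0 0 0 0 0;0 0 0 0 0 0' 0
python3 -m inch '0 0 0 0 0 0;0 0 0.01 0 0 0;0 0 0.006 0 0 0;0 0 0.003 0 0 0;0 0 0 0 0 0;0 0 0 0 0 0'
```

```text
time_s: 16.32
eef_pos: [590.0, -205.2, 138.4]
eef_rot: [0.0, 1.0, -0.0, 0.001]
ft_force: [-0.3, -1.0, 0.1]
finger_gap: 14.7
time_s: 17.08
eef_pos: [589.7, -205.1, 118.7]
eef_rot: [0.0, 1.0, 0.0, 0.0]
ft_force: [-0.1, 0.8, 0.0]
finger_gap: 0.5
```

```bash
python3 -m inch '0 0 0.003 0 0 0;0 0 0.002 0 0 0;0 0 0.0015 0 0 0;0 0 0 0 0 0;0 0 0 0 0 0'
python3 -m inch '0 0 0.001 0 0 0;0 0 0.001 0 0 0;0 0 0 0 0 0;0 0 0 0 0 0'
```

```text
time_s: 17.7
eef_pos: [589.5, -205.1, 112.1]
eef_rot: [0.0, 1.0, 0.0, 0.0]
ft_force: [0.4, -0.2, 0.7]
finger_gap: 0.5
time_s: 18.2
eef_pos: [589.7, -205.2, 111.7]
eef_rot: [0.0, 1.0, -0.0, 0.0]
ft_force: [-3.3, 0.8, 9.0]
finger_gap: 0.4
```

```bash
python3 -m inch '0 0 0.001 0 0 0;0 0 0.0007 0 0 0;0 0 0 0 0 0;0 0 0 0 0 0'
```

```text
time_s: 18.7
eef_pos: [589.8, -205.2, 111.6]
eef_rot: [0.001, 1.0, -0.0, 0.0]
ft_force: [-6.4, 1.0, 16.9]
finger_gap: 0.4
```

The head top by touch is at 111.6, against 111.5 for fully home, and it does not yield at 17 N. I retreat and check the whole scene once more.

```bash
python3 -m inch '0 0 -0.01 0 0 0;0 0 -0.03 0 0 0;0 0 -0.04 0 0 0;0 0 -0.04 0 0 0;0 0 -0.02 0 0 0;0 0.03 0 0 0 0;0 0.03 0 0 0 0;0 0 0 0 0 0'
python3 -m inch '0 0.03 0 0 0 0;0 0.03 0 0 0 0;0 0.03 0 0 0 0;0 0 0 0 0 0;0 0 0 0 0 0'
python3 - <<'E'
from h import *
s0=load('scene'); s=grab('scene','s7'); d=grab('top','t7'); W=cloud(d); W0=cloud(load('top'))
for n,c,lo,hi in(('brass',(454,48),88,110),('purple',(446,244),92,110),('stake',(588,-204),95,115)):
    for C in(W0,W):
        p=C[(C[...,2]>lo)&(C[...,2]<hi)&(np.hypot(C[...,0]-c[0],C[...,1]-c[1])<32)]
        print(n,len(p),cv2.minEnclosingCircle(p[:,:2].astype(np.float32))[0] if len(p)>4 else '')
cv2.imwrite('pics/c7.png',np.hstack([cv2.resize(s['pixels'][...,::-1],(400,300)),cv2.resize(d['pixels'][...,::-1],(400,300))]))
E
```

```text
time_s: 19.7
eef_pos: [588.6, -268.5, 247.8]
eef_rot: [0.001, 1.0, -0.003, -0.0]
ft_force: [-0.5, 0.4, -0.0]
finger_gap: 0.1
time_s: 20.32
eef_pos: [590.0, -352.9, 248.2]
eef_rot: [-0.001, 1.0, 0.001, 0.0]
ft_force: [0.1, -0.4, 0.5]
finger_gap: 0.6
brass 303 (453.7407531738281, 48.01385498046875)
brass 302 (453.8170166015625, 48.164302825927734)
purple 181 (446.4683837890625, 252.86561584472656)
purple 184 (445.9366455078125, 252.1119384765625)
stake 0 
stake 223 (588.917724609375, -203.78297424316406)
```

View pics/c7.png

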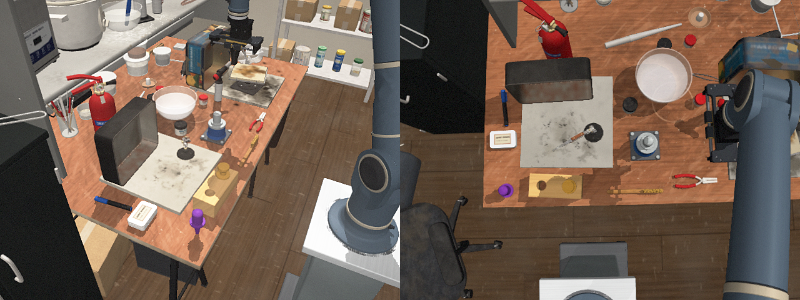

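The stake stands in the holder at (645,143), everything else is in place, and the robot is clear.

```bash
python3 -c "
from cell import robot
print(robot.hand_in())"
```

```text
the job is handed in; nothing more can be done
None
```

The steel stake is out of the rack and pressed fully home in the blue holder. I let go of it, moved the arm clear and handed the job in at about 20 s of the 51 s allowed.

- **Seating:** while gripped, the stake stopped moving as the push rose to 30 N. The collar top then measured 5.9–6.2 mm above the ring, and the collar is 6 mm thick. A second press on the head with closed fingers met it at z = 111.6 mm (fully home is 111.5) and it did not give at 17 N.
- **Other things:** by measurement the brass stake has not moved, and the purple look-alike is unchanged to within 1 mm. The brush, pliers, pot and tin I checked only by eye in the final pictures; they look undisturbed.
- **Checks that disagreed:** the cameras differed by 2–4 mm on the holder's y position, so I used a compromise; the stake went in with side forces under 2 N until it bottomed. One fit of the collar plane showed about 3° of tilt. I took that as noise from the partly hidden collar, since the touch height and the straight head in the pictures contradict it.

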